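# Swap the oscilloscope's flat battery for the charged one

## Task

The battery pack in the handheld oscilloscope is flat: swap it with the fully charged pack, so that the full one sits home in the oscilloscope's battery bay and the flat one sits home in the charger that the full one came out of; the empty pink tray is free to park a pack on the way. Then fit the loose battery cover over the oscilloscope's bay, fully down. Set everything down gently, and leave the half-charged pack, the circuit board and the bowl of screws where they are.

Things in the scene. Friction and masses are not known exactly. Their poses are not given: they have to be found in the camera images.
- oscilloscope: Fixed handheld oscilloscope, back up: grey case, orange corners. Origin on the table under the battery bay's centre; x along case and bay to the end with steel sockets (case x -72 to 146, y +-65 mm). Back face 42 mm, corners 45 mm above origin. Bay: pocket 68 x 38 mm, floor 36 mm above origin, round black bead about it, outside 80 x 50 mm, top 45 mm. Holds the flat pack at the start.
- charger: White desk charger, fixed, 96 x 78 mm, 20 mm high; the one that holds the full pack at the start. Origin on the table under the centre of its bay, x along the bay's length. Bay: pocket 68 x 38 mm, floor 14 mm above the origin, round black bead about it, outside 80 x 50 mm, bead top 23 mm above the origin.
- other_charger: The other white desk charger, the same in every measure, holding the half-charged pack; not to be used.
- tray: Empty shallow pink parts tray 112 x 86 mm (x, y), walls 3 mm thick and 8 mm high, floor 3 mm thick, fixed; a free place to park a pack. Origin at the centre of its underside.
- flat_pack: Battery pack, dark grey block 62 x 32 x 28 mm (x, y, z), 0.11 kg, with a four-segment charge gauge on top: one red segment lit, three dark. Origin at the centre of its underside, x along its length. Fits a bay either way round, with 3 mm of play. In a bay its top 19 mm stand above the bead: grip there across the 32 mm. Starts in the oscilloscope's bay.
- full_pack: Battery pack, dark grey block 62 x 32 x 28 mm (x, y, z), 0.11 kg, with a four-segment charge gauge on top: all four segments green. Origin at the centre of its underside, x along its length. Fits a bay either way round, with 3 mm of play. In a bay its top 19 mm stand above the bead: grip there across the 32 mm. Starts in the bay of 'charger'.
- half_pack: Battery pack, dark grey block 62 x 32 x 28 mm (x, y, z), 0.11 kg, with a four-segment charge gauge on top: two amber segments lit, two dark. Origin at the centre of its underside, x along its length. Fits a bay either way round, with 3 mm of play. In a bay its top 19 mm stand above the bead: grip there across the 32 mm. It stays in 'other_charger'.
- battery_cover: Battery cover: grey shell with orange patch and black ribs on top, open underneath, 92 x 62 x 27 mm outside (x, y, z), 87 x 57 x 24 mm inside, 0.05 kg, lying open side down. Origin at the centre of its open lower edge, x along its length. Fits over the pack and outside the bead (3.5 mm of play), length along the bay, either way round, lower edge on the oscilloscope's back face.
- board: Green bare circuit board 78 x 56 mm, 12 mm high with its parts, loose; origin under its centre. Leave it alone.
- screw_bowl: Steel bowl of screws, 80 mm across, 22 mm high, loose; origin under its centre. Leave it alone.
Mind the look-alikes: they are no part of the job. Leave any white look-alike of the flat_pack alone. Leave any yellow look-alike of the half_pack alone.

How it is judged:
By the outcome, as a careful person would: the job done as asked, in the order asked, and still so for the second after the job is handed in, with the robot touching nothing.
It also fails if it takes over 102 s, if anything falls off the work surface, if the arm or the gripper's body presses on something with over 40 N, if the wrist force passes 120 N, or if a joint passes its speed limit or range.

## Robot

A 7-joint arm with a two-finger parallel gripper is mounted at the origin on the work surface. World frame = base frame: x ahead of the robot, y to its left, z up, the work surface at z = 0. Lengths are in m, angles in degrees, forces in N, time in s.
With the tool pointing down it reaches from about 0.4 to 0.85 m from the base axis. Payload 4.4 kg.
Tool frame: the origin (TCP) lies between the finger pads; the fingertips stand ahead of it and the grasp point (between the pads) lies 8 mm behind it (manip.nose_length is the z of the fingertips in the tool frame, in m); z points along the fingers, y is the line along which they close (so a half turn about z gives the same grasp; the last joint's range is limited). The gripper opens to 94 mm and grips with 3 to 60 N. Pads are 16 mm wide; open, the fingers measure 119 mm over their backs; the gripper's body (75 mm by 177 mm) begins 78 mm behind the grasp point.
Start: joints at [-69.431, 36.005, 2.206, 86.941, -1.547, 57.084, -1.146], TCP at [0.268, 0.592, 0.216] pointing down, gripper open.
Joint ranges: [-175.42, 175.42], [-21.48, 121.26], [-71.46, 75.88], [10.55, 141.38], [-63.04, 243.04], [13.31, 113.54], [-168.57, 168.57]. Speed limits (degrees/s): [147.25, 147.25, 180, 180, 180, 180, 180].

## Interface

Orientations are given as [roll, pitch, yaw] about the fixed x, y, z axes, in that order (R = Rz(yaw) Ry(pitch) Rx(roll)).
In Python, from station import telemetry, eyes, order, manip gives the robot as it stands.
- The arm moves only by the shell command python3 -m creep 'ROWS'. ROWS is a JSON object of lists of equal length, an entry for each row: "translation": the shift along the tool's x, y, z in cm, a list of three; "turn": the turn, a rotation vector about the tool's x, y, z in units of 5 degrees (1.0 is 5 degrees), a list of three; "grip": the finger opening in cm, from 0 to 9.4. In form: {"translation": [[dx, dy, dz], ...], "turn": [[ax, ay, az], ...], "grip": [grip, ...]}. A call has 1 to 10 rows; each row is the pose to reach, as a shift and turn from the pose commanded when the call began, along the tool's axes at that moment; what a row does not reach only later rows make up. A row lasts 1/8 s, in which the tool goes at most 62.5 mm and 10.7 degrees, less where a joint would pass 70% of its speed; a pose out of reach is approached as far as the arm can. A call with a gripper value outside its range is refused whole. The fingers move at their own pace and stop on an object; the grip force is fixed at half the most. Time passes only in rows, so rows that repeat a pose let the fingers close. It gives the time, the measured TCP pose, the force, the opening and the grip force at its end, in the units of the state.
- telemetry.get_obs(): the state, without advancing time (a new reading comes with each control period).
- eyes.read_camera(name): name is "side" or "top" or "wrist"; returns the picture (384x512x3 uint8, red, green, blue); there is no depth.
- eyes.camera_model(name): a dict with "camera_matrix" (3x3 intrinsics, pixels), "R" (3x3) and "t" (3): a world point X has camera coordinates R X + t; the wrist camera has in their place "T_tool_cam" (4x4, takes a point from camera to tool coordinates, whose origin is the TCP and whose axes are the flange's). Camera axes: x right, y down, z forward; pixel columns grow to the right and rows downward; lengths in m; the calibration is good to about 2 mm. A picture is of the moment at which its call begins: read the wrist's pose just before it. camera_model takes no time and is no camera call.
- order.finish_job(): hands the job in; it is judged then, once.
The state is a dict: "time": time; "joints": joint angles; "qvel": joint speeds; "tau": joint torques, N m; "position": TCP position; "orientation": TCP orientation; "wrist_force": force on the tool from outside, world axes, zero at the start; "moment": the same for the moment, N m; "opening": opening from 0.0 (shut) to 1.0 (fully open); "gripper_force": force on a finger pad.
Only numpy, scipy, OpenCV 4.12 (cv2) and the standard library are available. Lean on these libraries where they do the work, as an engineer would, in place of code of your own. Each camera call takes 0.05 s, during which the arm holds its last target. There are 200 camera calls.

## Working session

There is one attempt and no reset: what is moved stays moved. The work goes in short steps, Python scripts to look and compute and a shell command to move; the robot and the scene stay as the last step left them, time stands still between calls to the robot, and variables do not carry over. Pictures are saved under pics/ and viewed, at most 14 in all, crops included, and the job is handed in when it is done.

```bash
ls; mkdir -p pics
python3 - <<'E'
from station import telemetry, eyes, order, manip
import cv2,numpy as np
print(telemetry.get_obs(), manip.nose_length)
for n in("top","side"):
    im=eyes.read_camera(n);cv2.imwrite(f"pics/{n}0.png",im[:,:,::-1])
for n in("top","side","wrist"):print(n,eyes.camera_model(n))
E
```

```text
pics
{'time': 0.0, 'joints': array([-69.43135507,  36.05875042,   2.20462367,  86.99428873,
        -1.54721083,  57.08235574,  -1.14664242]), 'qvel': array([-0.09212713, -0.02827319, -0.05854622, -0.00031606, -0.06825389,
       -0.0207989 , -0.0058182 ]), 'tau': array([-1.45585827e-04, -5.49735045e+01,  1.14406262e+00, -1.86629391e+01,
       -5.20681031e-02,  2.36687902e-02,  1.59795036e-04]), 'position': array([0.26761777, 0.59166434, 0.21556617]), 'orientation': array([-1.79894368e+02,  2.36797074e-03,  1.55658818e+02]), 'wrist_force': array([-0.51201706, -0.6845056 ,  0.32245053]), 'moment': array([-0.02446291,  0.0057072 , -0.01530733]), 'gripper_force': 0.0, 'opening': 0.9981755267180396} 0.011
top {'camera_matrix': array([[451.35337093,   0.        , 252.796682  ],
       [  0.        , 451.35337093, 190.585249  ],
       [  0.        ,   0.        ,   1.        ]]), 'R': array([[ 0.02339725, -0.99971961, -0.0036421 ],
       [-0.98460178, -0.02241183, -0.17336966],
       [ 0.17323942,  0.0076424 , -0.98485009]]), 't': array([-0.01610952,  0.45613923,  1.18956236])}
side {'
[... 209 characters left out ...]
  0.00581999],
       [-0.00887915, -0.57324509, -0.81933584],
       [ 0.02283902,  0.81903814, -0.57328431]]), 't': array([-0.45556699,  0.07630845,  0.91970842])}
wrist {'camera_matrix': array([[315.71563311,   0.        , 262.25049055],
       [  0.        , 315.71563311, 194.53294307],
       [  0.        ,   0.        ,   1.        ]]), 'T_tool_cam': array([[ 3.89740714e-04, -9.61038195e-01, -2.76415331e-01,
         8.06118865e-02],
       [ 9.99999849e-01,  4.81890298e-04, -2.65449556e-04,
        -6.01230512e-05],
       [ 3.88309028e-04, -2.76415186e-01,  9.61038238e-01,
        -1.67997958e-01],
       [ 0.00000000e+00,  0.00000000e+00,  0.00000000e+00,
         1.00000000e+00]])}
```

View pics/top0.png

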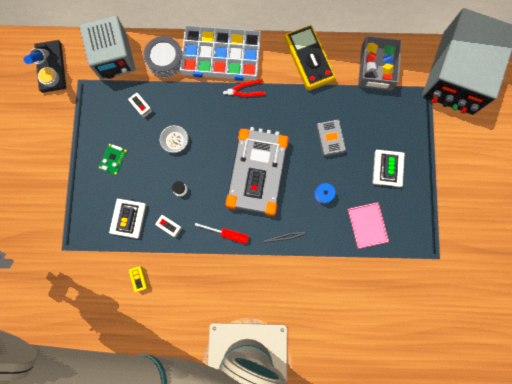

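View pics/side0.png

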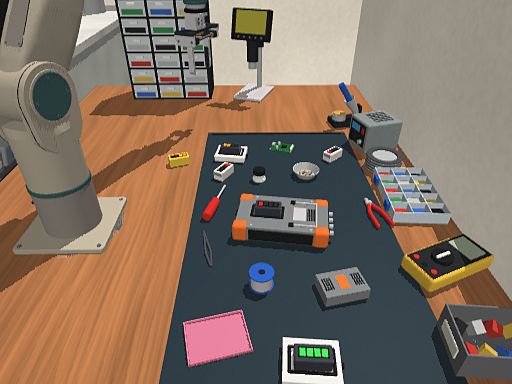

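The top view (px) shows these candidates. Packs:
- Full pack, four green, in the white charger at (388,168). This is the one to fetch.
- Flat pack, one red, in the oscilloscope bay at (257,184).
- Half pack, amber, in the charger at (127,218). Leave it.
- White look-alikes at (140,104) and (168,226), and a yellow one at (139,279). Leave them.

The cover is at (331,138) and the tray at (368,226). I'll measure these roughly first, then refine with the wrist camera.

```bash
cat > h.py <<'E'
import numpy as np, cv2
from scipy.spatial.transform import Rotation as Ro
from station import telemetry, eyes
def cam(n,o=None):
    m=eyes.camera_model(n);K=m["camera_matrix"]
    if n!="wrist": R=m["R"];return K,R.T,-R.T@m["t"]
    T=m["T_tool_cam"];A=Ro.from_euler("xyz",o["orientation"],degrees=True).as_matrix()
    return K,A@T[:3,:3],A@T[:3,3]+o["position"]
def ray(c,uv,z):
    K,R,C=c;uv=np.atleast_2d(np.float64(uv))
    d=(R@np.linalg.inv(K)@np.c_[uv,np.ones(len(uv))].T).T
    return C+d*((z-C[2])/d[:,2])[:,None]
def rect(P):
    """centre, sizes (long, short), yaw of long axis from world points"""
    (c,s,a)=cv2.minAreaRect(np.float32(P[:,:2]*1000))
    if s[0]<s[1]: s=s[::-1];a+=90
    return np.round(c,1),np.round(s,1),round((a+90)%180-90,1)
def blobs(mask,amin=30):
    cs,_=cv2.findContours(mask.astype(np.uint8),cv2.RETR_EXTERNAL,cv2.CHAIN_APPROX_NONE)
    return [k[:,0] for k in cs if cv2.contourArea(k)>=amin]
def shot(n,name):
    o=telemetry.get_obs();im=eyes.read_camera(n);cv2.imwrite(f"pics/{name}.png",im[:,:,::-1])
    return im,cv2.cvtColor(im,cv2.COLOR_RGB2HSV).astype(int),cam(n,o),o
def go(o,xy,z,yaw):
    """tool-frame shift (cm) and turn (5 deg units) to reach xy(mm), z(mm), tool y axis (closing line) at angle yaw of world, pointing down"""
    A=Ro.from_euler("xyz",o["orientation"],degrees=True)
    best=None
    for k in (0,180):
        t=np.radians(yaw+k);y=np.array([np.cos(t),np.sin(t),0]);zz=np.array([0,0,-1.])
        B=Ro.from_matrix(np.c_[np.cross(y,zz),y,zz]);r=(A.inv()*B).as_rotvec(degrees=True)/5
        if best is None or np.linalg.norm(r)<np.linalg.norm(best):best=r
    d=np.r_[xy,z]/1000-o["position"]
    return np.round(A.inv().apply(d)*100,2),np.round(best,2)
E
python3 - <<'E'
from h import *
im=cv2.imread("pics/top0.png")[:,:,::-1];h=cv2.cvtColor(im,cv2.COLOR_RGB2HSV).astype(int);c=cam("top")
H,S,V=[h[...,i] for i in range(3)]
print("white z20");[print(b.mean(0).astype(int),rect(ray(c,b,.02))) for b in blobs((S<40)&(V>200),150) if 60<b.mean(0)[0]<440 and 85<b.mean(0)[1]<255]
print("pink z8");[print(b.mean(0).astype(int),rect(ray(c,b,.008))) for b in blobs((H>160)&(H<175)&(S>60)&(V>150),200)]
print("orange z45");[print(b.mean(0).astype(int),rect(ray(c,b,.045))) for b in blobs((H>8)&(H<20)&(S>180)&(V>180),30) if 60<b.mean(0)[0]<440 and 85<b.mean(0)[1]<255]
for n,p,z in(("full",(388,168),.042),("flat",(257,184),.064),("cover",(331,138),.027)):print(n,ray(c,p,z).round(3))
E
```

```text
white z20
[167 225] (array([358.8, 225.7]), array([62.5, 32.1]), 58.2)
[126 218] (array([376.4, 337.9]), array([96.5, 80.4]), -8.4)
[388 167] (array([ 533.9, -382.1]), array([97.2, 80.8]), -5.2)
[259 155] (array([560. , -22.5]), array([55.4, 34.2]), 81.5)
[176 140] (array([596.8, 214.7]), array([57.7, 56.7]), 3.3)
[138 103] (array([707. , 327.7]), array([62.2, 33. ]), 41.9)
pink z8
[367 225] (array([ 373.1, -324.1]), array([113.8,  89.7]), 13.6)
orange z45
[270 208] (array([408.8, -55.4]), array([33.6, 26.2]), -11.4)
[230 201] (array([425.8,  53.6]), array([33.2, 26.6]), -9.5)
[282 140] (array([597.9, -84.4]), array([31.5, 24.9]), 0.6)
[331 136] (array([ 613.4, -218.9]), array([31.1, 17.8]), -79.0)
[243 133] (array([614.2,  25.3]), array([28.8, 27.7]), 1.3)
full [[ 0.527 -0.374  0.042]]
flat [[ 0.47  -0.017  0.064]]
cover [[ 0.614 -0.222  0.027]]
```

Run:
```python
import cv2
im=cv2.imread("pics/top0.png")[95:265,220:430];cv2.imwrite("pics/c0.png",cv2.resize(im,None,fx=3.5,fy=3.5,interpolation=cv2.INTER_CUBIC))
```

```text
(no output)
```

View pics/c0.png

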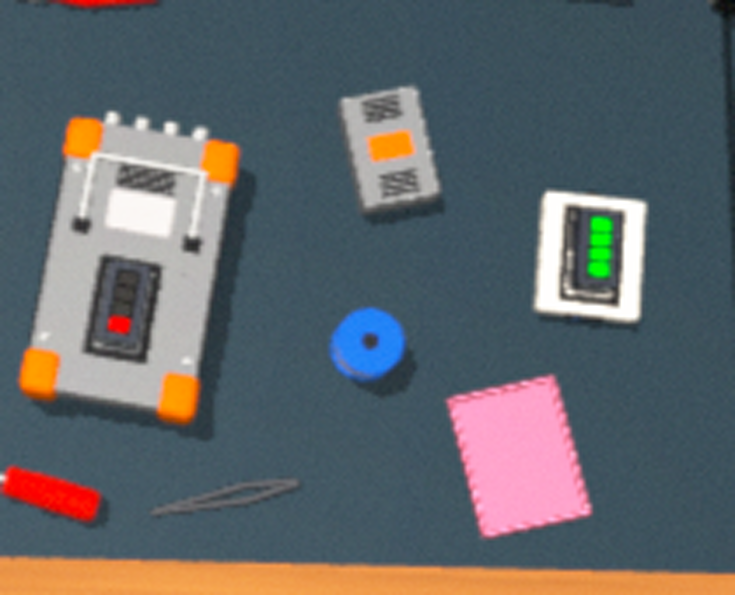

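The crop confirms the choice: the all-green pack sits in the right-hand charger, one red segment is lit in the scope bay, and the tray is empty. Next I'll move over the scope and refine its pose with the wrist camera.

Run:
```python
from h import *
print(go(telemetry.get_obs(),(460,-17),230,81.2))
```

```text
(array([-42.62, -47.54,  -1.35]), array([-0.02, -0.  , -3.11]))
```

```bash
T='[-42.6,-47.5,-1.4]'; python3 -m creep '{"translation":[[-42.6,-47.5,-1.4],[-42.6,-47.5,-1.4],[-42.6,-47.5,-1.4],[-42.6,-47.5,-1.4],[-42.6,-47.5,-1.4],[-42.6,-47.5,-1.4],[-42.6,-47.5,-1.4],[-42.6,-47.5,-1.4],[-42.6,-47.5,-1.4],[-42.6,-47.5,-1.4]],"turn":[[0,0,-3.1],[0,0,-3.1],[0,0,-3.1],[0,0,-3.1],[0,0,-3.1],[0,0,-3.1],[0,0,-3.1],[0,0,-3.1],[0,0,-3.1],[0,0,-3.1]],"grip":[9.4,9.4,9.4,9.4,9.4,9.4,9.4,9.4,9.4,9.4]}'
```

```text
time: 1.35
position: [0.4565, -0.0054, 0.2302]
orientation: [180.0, 0.0, 171.2]
wrist_force: [2.0, -0.4, -0.1]
opening: 0.998
gripper_force: 0.0
```

Run:
```python
from h import *
for i in range(4): eyes.read_camera("top")
im,h,c,o=shot("wrist","w1");print(o["position"],o["orientation"],o["qvel"].round(1))
H,S,V=[h[...,i] for i in range(3)]
for b in blobs((H>8)&(H<20)&(S>180)&(V>150),30):print("or",b.mean(0).astype(int),rect(ray(c,b,.045)))
for b in blobs((V<90)&(S<120),300):print("dark",b.mean(0).astype(int),rect(ray(c,b,.064)),rect(ray(c,b,.045)))
for b in blobs(((H<5)|(H>175))&(S>180)&(V>150),30):print("red",b.mean(0).astype(int),rect(ray(c,b,.064)))
```

```text
[ 0.4560372  -0.00451862  0.22989357] [ 1.79999130e+02 -4.57641792e-02  1.70965378e+02] [-2.9 -0.4 -2.   0.6 -0.3  0.1 -0.1]
or [304 291] (array([612.4,  24.3]), array([30.3, 25.7]), -6.4)
or [214 291] (array([594.8, -85.9]), array([30.4, 19. ]), -11.7)
or [305 142] (array([425.2,  51.1]), array([34.2, 28.8]), -9.0)
or [211 143] (array([408.8, -51.6]), array([35.3, 28.5]), -12.1)
dark [251 317] (array([617.6, -39.8]), array([678. , 220.8]), 81.0) (array([631.3, -42.5]), array([716.6, 233.3]), 81.0)
dark [428 236] (array([552. , 171.3]), array([65.8, 39.7]), -42.9) (array([562. , 180.6]), array([69.5, 42. ]), -42.9)
dark [261 200] (array([478.6,  -9.8]), array([48.8, 17.9]), -8.7) (array([484.4, -10.8]), array([51.5, 18.9]), -8.7)
dark [ 92 175] (array([ 419.9, -185. ]), array([43.8, 17.3]), -76.5) (array([ 422.4, -196. ]), array([46.3, 18.3]), -76.5)
dark [260 189] (array([471.3,  -8.6]), array([73.3, 46. ]), -9.0) (array([476.7,  -9.5]), array([77.4, 48.6]), -9.0)
dark [436 152] (array([455. , 182.6]), array([37.9, 31.9]), 81.0) (array([459.4, 192.6]), array([40.1, 33.7]), 81.0)
dark [410 140] (array([436.2, 155.7]), array([31.6, 23.2]), -42.4) (array([439.6, 164.1]), array([33.4, 24.6]), -42.4)
dark [165 121] (array([ 390.5, -127.1]), array([291.1, 217.4]), 48.9) (array([ 391.3, -134.8]), array([307.7, 229.8]), 48.9)
dark [455  53] (array([359.5, 203.8]), array([44. , 15.9]), 58.5) (array([358.5, 214.9]), array([46.5, 16.8]), 58.5)
dark [416  41] (array([342.6, 163.5]), array([28. , 13.1]), -33.0) (array([340.7, 172.4]), array([29.6, 13.8]), -33.0)
dark [505  54] (array([368.2, 251.1]), array([82.8, 10.4]), -8.9) (array([367.7, 264.9]), array([87.5, 11. ]), -8.9)
red [307 363] (array([706.2,  15.2]), array([77.8, 45.2]), -79.2)
red [472  60] (array([367.9, 217.7]), array([13.1,  9.9]), -32.2)
red [287  60] (array([340.6,  39.4]), array([66.2, 22.2]), 74.3)
```

View pics/w1.png

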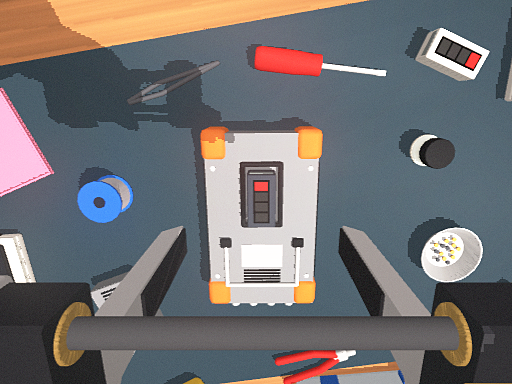

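The wrist view shows the scope bay centred at about (261,194), with only the red segment lit. The path above it is clear. The bay comes out at about (475.5, -9.6) mm, yaw -9°, and the bead and corner-based estimates agree to 2 mm.

Run:
```python
from h import *
print(go(telemetry.get_obs(),(475.5,-9.6),57.5,81))
```

```text
(array([-2.07, -0.36, 17.24]), array([ 0.01, -0.01,  0.03]))
```

```bash
python3 -m creep '{"translation":[[-2.1,-0.4,5],[-2.1,-0.4,10],[-2.1,-0.4,13],[-2.1,-0.4,13],[-2.1,-0.4,13]],"turn":[[0,0,0],[0,0,0],[0,0,0],[0,0,0],[0,0,0]],"grip":[9.4,6,6,6,6]}'
python3 - <<'E'
from h import *
im,h,c,o=shot("wrist","w2");print(o["position"],o["orientation"])
H,S,V=[h[...,i] for i in range(3)]
for b in blobs(((H<5)|(H>175))&(S>180)&(V>150),60):print("red",b.mean(0).astype(int),rect(ray(c,b,.064)))
print(go(o,(475.5,-9.6),57.5,81))
cv2.imwrite("pics/w2.png",im[:,:,::-1])
E
```

```text
time: 2.22
position: [0.4769, -0.0094, 0.1011]
orientation: [180.0, 0.1, 171.3]
wrist_force: [0.8, 0.3, 0.1]
opening: 0.644
gripper_force: 0.0
[ 0.47690724 -0.00942551  0.10106203] [1.79962123e+02 5.90572347e-02 1.71281321e+02]
red [262 202] (array([461.1,  -6.9]), array([14.4,  9.3]), 81.3)
red [307  14] (array([352.1,  35.1]), array([61.7, 12. ]), 77.0)
(array([ 0.14, -0.04,  4.36]), array([0.01, 0.01, 0.06]))
```

View pics/w2.png

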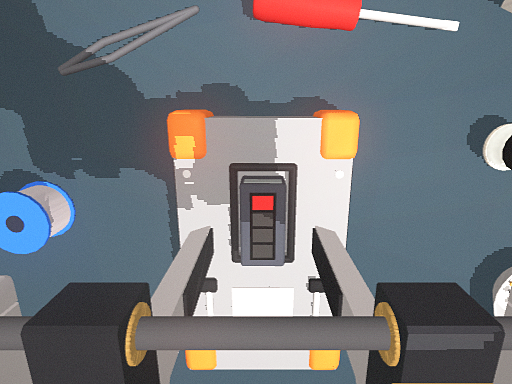

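Run:
```python
from h import *
import ast
o=dict(position=np.array([ 0.47690724,-0.00942551,0.10106203]),orientation=[1.79962123e+02,5.90572347e-02,1.71281321e+02])
c=cam("wrist",o)
print(rect(ray(c,[(239,191),(287,191),(239,265),(287,265)],.064)),rect(ray(c,[(230,163),(296,163),(230,265),(296,265)],.044)))
im=cv2.imread("pics/w2.png");g=im.max(2)
print(g[150:280:2,243].tolist()); print(g[230,222:306].tolist())
```

```text
(array([480.5,  -9.5]), array([55.5, 34.7]), -8.7) (array([478.3,  -9.1]), array([81.8, 52.3]), -8.7)
[169, 164, 169, 165, 166, 164, 180, 62, 78, 67, 53, 172, 169, 62, 71, 80, 104, 85, 91, 94, 92, 92, 87, 92, 94, 92, 89, 89, 92, 90, 94, 96, 93, 92, 93, 89, 138, 133, 130, 134, 132, 130, 129, 131, 132, 127, 133, 135, 134, 134, 135, 133, 133, 134, 134, 135, 136, 134, 254, 236, 237, 233, 234, 235, 234]
[234, 234, 233, 234, 233, 237, 230, 154, 152, 49, 67, 66, 70, 71, 66, 57, 89, 142, 91, 109, 123, 132, 130, 129, 133, 134, 138, 131, 51, 48, 69, 112, 104, 103, 103, 108, 105, 107, 101, 105, 105, 105, 104, 107, 104, 105, 105, 106, 105, 107, 98, 50, 56, 89, 143, 134, 138, 136, 132, 137, 135, 128, 114, 117, 168, 95, 47, 72, 71, 71, 86, 73, 89, 192, 251, 239, 237, 237, 237, 236, 238, 240, 237, 241]
```

The bead spans x px 230 to 296 with its near edge at v=163, and the pack top runs from v≈181 to 265. So the bay and pack are centred at (477, -9.4) mm, where the tool already is. Next: descend and grip.

```bash
python3 -m creep '{"translation":[[0,0,2.5],[0,0,4],[0,0,4.35],[0,0,4.35],[0,0,4.35],[0,0,4.35],[0,0,4.35],[0,0,4.35]],"turn":[[0,0,0],[0,0,0],[0,0,0],[0,0,0],[0,0,0],[0,0,0],[0,0,0],[0,0,0]],"grip":[6,6,6,6,2.5,2.5,2.5,2.5]}'
```

```text
time: 3.28
position: [0.4766, -0.0106, 0.0569]
orientation: [180.0, 0.0, 171.2]
wrist_force: [0.5, 0.1, 2.4]
opening: 0.337
gripper_force: 30.0
```

```bash
python3 -m creep '{"translation":[[0,0,-1],[0,0,-3.5],[0,0,-8],[0,0,-10],[0,0,-10]],"turn":[[0,0,0],[0,0,0],[0,0,0],[0,0,0],[0,0,0]],"grip":[2.5,2.5,2.5,2.5,2.5]}'
python3 - <<'E'
from h import *
o=telemetry.get_obs();print(o["opening"],o["wrist_force"],go(o,(373,-324),80,90),go(o,(373,-324),24.5,90))
E
```

```text
time: 3.9
position: [0.4774, -0.0107, 0.1583]
orientation: [180.0, 0.2, 171.2]
wrist_force: [0.0, 1.3, -1.3]
opening: 0.337
gripper_force: 30.0
0.33662621243831203 [ 0.02689267  1.25797484 -1.2762838 ] (array([  5.53, -32.56,   7.79]), array([ 0.  ,  0.04, -1.77])) (array([  5.55, -32.57,  13.34]), array([ 0.  ,  0.04, -1.77]))
```

```bash
python3 -m creep '{"translation":[[5.5,-32.6,0],[5.5,-32.6,0],[5.5,-32.6,0],[5.5,-32.6,0],[5.5,-32.6,0],[5.5,-32.6,2],[5.5,-32.6,6],[5.5,-32.6,9],[5.5,-32.6,9],[5.5,-32.6,9]],"turn":[[0,0,-1.8],[0,0,-1.8],[0,0,-1.8],[0,0,-1.8],[0,0,-1.8],[0,0,-1.8],[0,0,-1.8],[0,0,-1.8],[0,0,-1.8],[0,0,-1.8]],"grip":[2.5,2.5,2.5,2.5,2.5,2.5,2.5,2.5,2.5,2.5]}'
python3 - <<'E'
from h import *
im,h,c,o=shot("wrist","w3");print(o["position"],o["wrist_force"])
H,S,V=[h[...,i] for i in range(3)]
for b in blobs((H>155)&(H<178)&(S>60)&(V>120),500):print("pink",b.mean(0).astype(int),rect(ray(c,b,.008)))
im,h,c,_=shot("top","t3");H,S,V=[h[...,i] for i in range(3)]
print(go(o,(373,-324),24.5,90))
E
```

```text
time: 5.15
position: [0.372, -0.3243, 0.0669]
orientation: [180.0, -0.0, -179.8]
wrist_force: [0.3, -0.8, -0.4]
opening: 0.339
gripper_force: 30.0
[ 0.37203478 -0.32433927  0.06688277] [ 0.25065712 -0.79149888 -0.40274952]
pink [273 186] (array([ 371.5, -324.5]), array([110. ,  86.1]), 13.6)
(array([-0.1 ,  0.03,  4.24]), array([ 0.  , -0.  ,  0.03]))
```

View pics/w3.png

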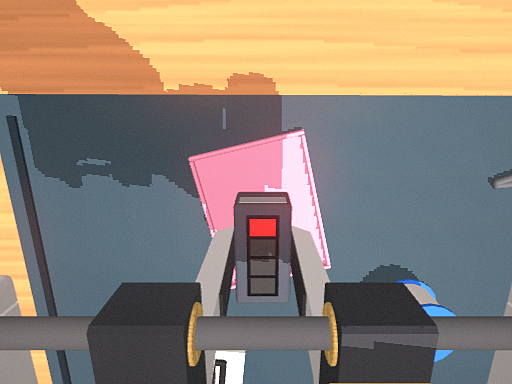

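The held flat pack (red segment at (263,228)) is over the tray, which measures (371.5,-324.5), as expected. I'll lower it slowly and release.

```bash
python3 -m creep '{"translation":[[0,0,2],[0,0,3.4],[0,0,4],[0,0,4.15],[0,0,4.25],[0,0,4.3],[0,0,4.3],[0,0,4.3],[0,0,4.3],[0,0,4.3]],"turn":[[0,0,0],[0,0,0],[0,0,0],[0,0,0],[0,0,0],[0,0,0],[0,0,0],[0,0,0],[0,0,0],[0,0,0]],"grip":[2.5,2.5,2.5,2.5,2.5,2.5,2.5,6,6,6]}'
python3 - <<'E'
from h import *
o=telemetry.get_obs();print(o["wrist_force"])
print(go(o,(515,-380),130,90),go(o,(515,-380),130,85))
E
```

```text
time: 6.5
position: [0.3719, -0.3244, 0.0237]
orientation: [-180.0, 0.0, -179.8]
wrist_force: [-0.5, 0.5, -0.8]
opening: 0.618
gripper_force: 0.0
[-0.46572278  0.52135325 -0.79691904]
(array([-14.29,  -5.6 , -10.63]), array([-0.  ,  0.  ,  0.03])) (array([-14.29,  -5.6 , -10.63]), array([-0.  ,  0.  ,  1.03]))
```

Rise, then go over the charger (closing line at 85°).

```bash
python3 -m creep '{"translation":[[0,0,-2],[0,0,-6],[-4,-2,-10],[-14.3,-5.6,-10.6],[-14.3,-5.6,-10.6],[-14.3,-5.6,-10.6],[-14.3,-5.6,-10.6]],"turn":[[0,0,0],[0,0,0],[0,0,0.5],[0,0,1],[0,0,1],[0,0,1],[0,0,1]],"grip":[6,6,6,6,6,6,6]}'
python3 - <<'E'
from h import *
im,h,c,o=shot("wrist","w4");print(o["position"],o["orientation"])
H,S,V=[h[...,i] for i in range(3)]
for b in blobs((S<50)&(V>170),800):print("white",b.mean(0).astype(int),rect(ray(c,b,.02)))
for b in blobs((H>45)&(H<75)&(S>120)&(V>120),60):print("green",b.mean(0).astype(int),rect(ray(c,b,.042)))
for b in blobs((V<110)&(S<120),800):print("dark",b.mean(0).astype(int),rect(ray(c,b,.022)))
E
```

```text
time: 7.38
position: [0.5135, -0.3795, 0.1289]
orientation: [179.9, -0.1, 175.1]
wrist_force: [-0.4, 0.5, -0.5]
opening: 0.635
gripper_force: 0.0
[ 0.51348289 -0.37945139  0.12893987] [ 1.79947024e+02 -1.46410016e-01  1.75143176e+02]
white [434 265] (array([ 607.1, -220.9]), array([62.1, 60.9]), -77.9)
white [261 213] (array([ 532.9, -382.1]), array([98.6, 78.8]), -5.2)
green [261 246] (array([ 553.2, -383.5]), array([14.2, 10.9]), 90.0)
green [261 233] (array([ 541.5, -383. ]), array([14. ,  9.4]), 85.2)
green [261 221] (array([ 529.5, -381.9]), array([13.8,  9.2]), 85.2)
green [261 207] (array([ 517.3, -380.9]), array([13.7,  9.8]), 85.2)
dark [261 215] (array([ 534.5, -382.3]), array([80.9, 48.4]), -5.3)
dark [424  63] (array([ 416.8, -239.8]), array([156.1,  99.3]), 85.2)
dark [320  31] (array([ 378.7, -323.1]), array([39.2, 19.7]), 0.4)
dark [300 221] (array([ 539.9, -388.7]), array([537.9, 369.8]), 85.1)
```

View pics/w4.png

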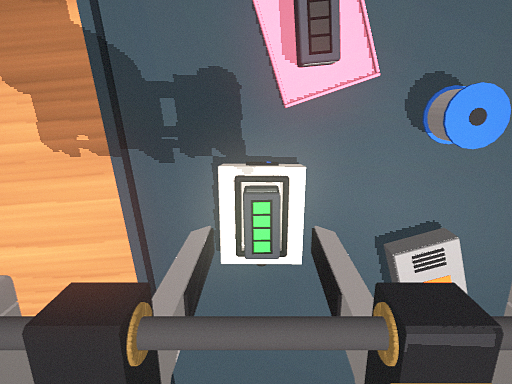

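The wrist view shows four green segments at (261,207 to 246). The charger is at (533.5,-382.1), yaw -5.2°, with its 98.6×78.8 size as given. The flat pack is resting in the tray. Next: grip the full pack at (534,-382.2).

Run:
```python
from h import *
print(go(telemetry.get_obs(),(534,-382.2),36,84.8))
```

```text
(array([-2.13, -0.09,  9.31]), array([ 0.01, -0.03,  0.06]))
```

```bash
python3 -m creep '{"translation":[[-2.1,-0.1,3],[-2.1,-0.1,6],[-2.1,-0.1,8.5],[-2.1,-0.1,9.2],[-2.1,-0.1,9.25],[-2.1,-0.1,9.25],[-2.1,-0.1,9.25],[-2.1,-0.1,9.25],[-2.1,-0.1,9.25],[-2.1,-0.1,9.25]],"turn":[[0,0,0],[0,0,0],[0,0,0],[0,0,0],[0,0,0],[0,0,0],[0,0,0],[0,0,0],[0,0,0],[0,0,0]],"grip":[6,6,6,6,6,2.5,2.5,2.5,2.5,2.5]}'
```

```text
time: 8.68
position: [0.5363, -0.3828, 0.0377]
orientation: [-180.0, 0.0, 175.2]
wrist_force: [0.4, -0.1, 5.7]
opening: 0.335
gripper_force: 30.0
```

```bash
python3 -m creep '{"translation":[[0,0,-1],[0,0,-3.5],[0,0,-8],[0,0,-10],[0,0,-10]],"turn":[[0,0,0],[0,0,0],[0,0,0],[0,0,0],[0,0,0]],"grip":[2.5,2.5,2.5,2.5,2.5]}'
python3 - <<'E'
from h import *
im,h,c,o=shot("wrist","w5");print(o["position"],o["wrist_force"],o["opening"])
H,S,V=[h[...,i] for i in range(3)]
z=o["position"][2]+.0043
bs=[b for b in blobs((H>45)&(H<75)&(S>120)&(V>120),60)]
g=ray(c,np.vstack(bs),z);print(rect(g))
A=Ro.from_euler("xyz",o["orientation"],degrees=True)
r=rect(g);print("gauge in tool mm",A.inv().apply(np.r_[r[0],0]-np.r_[o["position"][:2]*1000,0]))
print(go(o,(477,-9.4),120,81))
cv2.imwrite("pics/c5.png",cv2.resize(im[120:330,180:350,::-1],None,fx=3,fy=3))
E
```

```text
time: 9.3
position: [0.5368, -0.3835, 0.139]
orientation: [-179.9, 0.2, 175.1]
wrist_force: [0.2, 0.0, -2.0]
opening: 0.34
gripper_force: 30.0
[ 0.5368444  -0.38352626  0.1390258 ] [ 0.19439849  0.0326776  -2.04096007] 0.34010181543961643
(array([ 535.9, -383.5]), array([45.5, 14.1]), -5.2)
gauge in tool mm [ 0.94323821 -0.053686   -0.00282436]
(array([ 9.13, 36.78,  1.81]), array([-0.02,  0.04,  0.83]))
```

View pics/c5.png

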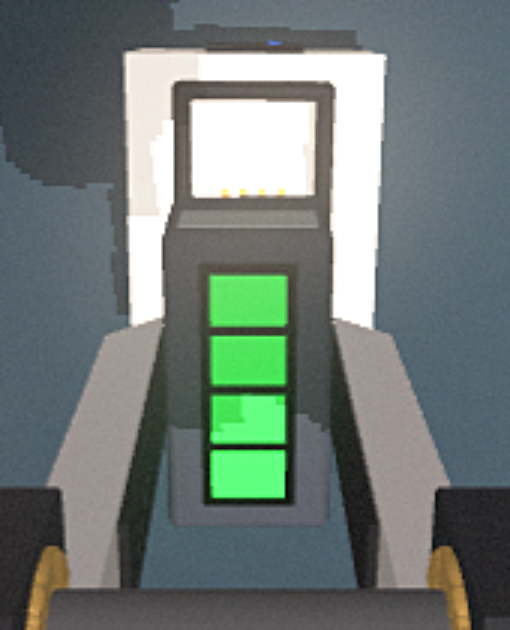

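Run:
```python
from h import *
o=telemetry.get_obs();c=cam("wrist",o)
for dz in (.0043,.006):
  P=ray(c,[(263,196.7),(263,294.3)],o["position"][2]+dz);print(P[:,:2]*1000,np.linalg.norm(P[0]-P[1]),P.mean(0)*1000-o["position"]*1000)
```

```text
[[ 503.67292973 -379.78670308]
 [ 563.8567088  -384.82383773]] 0.06039420492877923 [-2.12750496  0.51708086  4.3       ]
[[ 503.17221439 -379.74730704]
 [ 562.73083457 -384.73211846]] 0.059766860237454734 [-2.94079974  0.58263851  6.        ]
```

The held full pack's centre is about 2.1 mm towards -x from the TCP, and laterally centred. So the TCP target over the scope is (478.9,-9.7).

Run:
```python
from h import *
print(go(telemetry.get_obs(),(478.9,-9.7),110,81))
```

```text
(array([ 8.83, 36.7 ,  2.73]), array([-0.  ,  0.01,  0.83]))
```

```bash
python3 -m creep '{"translation":[[8.8,36.7,0],[8.8,36.7,0],[8.8,36.7,0],[8.8,36.7,0],[8.8,36.7,0],[8.8,36.7,0],[8.8,36.7,1],[8.8,36.7,2.7],[8.8,36.7,2.7],[8.8,36.7,2.7]],"turn":[[0,0,0.8],[0,0,0.8],[0,0,0.8],[0,0,0.8],[0,0,0.8],[0,0,0.8],[0,0,0.8],[0,0,0.8],[0,0,0.8],[0,0,0.8]],"grip":[2.5,2.5,2.5,2.5,2.5,2.5,2.5,2.5,2.5,2.5]}'
python3 - <<'E'
from h import *
im,h,c,o=shot("wrist","w6");print(o["position"],o["orientation"],o["wrist_force"],o["opening"])
print(go(o,(478.9,-9.7),36+23.7,81))
cv2.imwrite("pics/c6.png",cv2.resize(im[120:330,160:360,::-1],None,fx=2.8,fy=2.8))
H,S,V=[h[...,i] for i in range(3)]
for b in blobs((H>8)&(H<20)&(S>180)&(V>150),60):print("or",b.mean(0).astype(int),rect(ray(c,b,.045)))
E
```

```text
time: 10.6
position: [0.479, -0.0106, 0.1099]
orientation: [-180.0, -0.1, 171.1]
wrist_force: [0.0, 0.2, -1.3]
opening: 0.342
gripper_force: 30.0
[ 0.47898754 -0.01058764  0.10986118] [-1.79968784e+02 -5.34125621e-02  1.71072043e+02] [ 0.01772562  0.164344   -1.28415246] 0.3424839069901702
(array([0.02, 0.09, 5.02]), array([-0.01, -0.01,  0.01]))
or [327 120] (array([418.7,  44.4]), array([36.6, 23.9]), -43.3)
or [192 128] (array([409.9, -50.5]), array([32.8, 31. ]), -8.9)
```

View pics/c6.png

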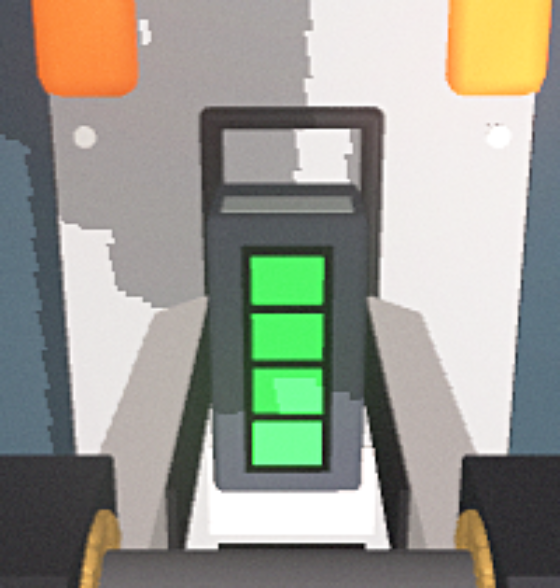

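Run:
```python
from h import *
o=telemetry.get_obs();c=cam("wrist",o);A=Ro.from_euler("xyz",o["orientation"],degrees=True)
f=lambda p,z:(A.inv().apply(ray(c,p,z)-o["position"])*1000).round(1)[:,:2]
print("bead near/left/right",f([(264,158.2),(231.8,160),(297.1,160)],.043))
print("inner near l r",f([(264,166),(238.9,168),(289.6,168)],.043))
z=o["position"][2]
u=lambda a,b:(a/2.8+160,b/2.8+120)
print("pack top near, far, l r",f([u(285,213),u(285,490),u(207,220),u(363,220)],z+.0043))
print("pack bottom near l r",f([u(285,186),u(213,186),u(360,186)],z-.0237))
```

```text
bead near/left/right [[ 41.4   1.2]
 [ 40.  -23. ]
 [ 40.   26. ]]
inner near l r [[ 35.4   1.2]
 [ 33.9 -17.8]
 [ 33.9  20.6]]
pack top near, far, l r [[ 32.7  -0.4]
 [-28.5  -0.4]
 [ 31.3 -15.4]
 [ 31.3  14.7]]
pack bottom near l r [[ 30.8  -0.4]
 [ 30.8 -16.5]
 [ 30.8  16.4]]
```

The crop shows the bay pocket ahead of the held pack. The bay centre is about +1.3 mm in tool y and within 1 mm in x, so I'll correct and insert, stopping just above the floor.

```bash
python3 -m creep '{"translation":[[0,0.12,1],[0,0.12,2.5],[0,0.12,3.5],[0,0.12,4.2],[0,0.12,4.7],[0,0.12,4.85],[0,0.12,4.95],[0,0.12,4.95]],"turn":[[0,0,0],[0,0,0],[0,0,0],[0,0,0],[0,0,0],[0,0,0],[0,0,0],[0,0,0]],"grip":[2.5,2.5,2.5,2.5,2.5,2.5,2.5,2.5]}'
```

```text
time: 11.65
position: [0.4796, -0.0084, 0.0609]
orientation: [180.0, 0.0, 171.2]
wrist_force: [0.7, -0.8, -0.8]
opening: 0.338
gripper_force: 30.0
```

```bash
python3 -m creep '{"translation":[[0,0,0.06],[0,0,0.12],[0,0,0.12],[0,0,0.12],[0,0,0.12],[0,0,0.12],[0,0,-1],[0,0,-4],[0,0,-8],[0,0,-8]],"turn":[[0,0,0],[0,0,0],[0,0,0],[0,0,0],[0,0,0],[0,0,0],[0,0,0],[0,0,0],[0,0,0],[0,0,0]],"grip":[2.5,2.5,2.5,6,6,6,6,6,6,6]}'
python3 - <<'E'
from h import *
im,h,c,o=shot("wrist","w7");print(o["position"],o["orientation"])
H,S,V=[h[...,i] for i in range(3)]
g=np.vstack(blobs((H>45)&(H<75)&(S>120)&(V>120),60))
for z in(.060,.064,.068):print(rect(ray(c,g,z)))
for b in blobs((V<110)&(S<120),800):print("dark",b.mean(0).astype(int),rect(ray(c,b,.043)))
print(go(o,(372,-324.4),110,90))
E
```

```text
time: 12.9
position: [0.4816, -0.0084, 0.1437]
orientation: [179.9, 0.4, 171.2]
wrist_force: [0.7, 0.1, -0.5]
opening: 0.637
gripper_force: 0.0
[ 0.48157544 -0.00844803  0.1436502 ] [179.92910654   0.35969928 171.15303919]
(array([479.5,  -8.8]), array([46.4, 14.5]), -8.8)
(array([478.2,  -8.6]), array([45.6, 14.3]), -8.8)
(array([477. ,  -8.4]), array([44.9, 14.1]), -8.8)
dark [270 321] (array([596.9, -33.8]), array([528.4, 184.3]), 81.8)
dark [258 189] (array([476.9,  -9.5]), array([79. , 49.5]), -8.8)
dark [490 138] (array([460.2, 188.5]), array([35.8, 35.6]), 3.7)
dark [148 100] (array([380.3, -90.3]), array([237.4, 178.9]), 41.8)
(array([  5.99, -32.91,   3.29]), array([ 0.01,  0.07, -1.77]))
```

The full pack is seated: its gauge is at the right height and size for z=64 mm, and the pack centre is about 477 against a bay centre of 476.9. Back to the tray for the flat pack.

```bash
python3 -m creep '{"translation":[[6,-32.9,0],[6,-32.9,0],[6,-32.9,0],[6,-32.9,0],[6,-32.9,0],[6,-32.9,2],[6,-32.9,6],[6,-32.9,8],[6,-32.9,8]],"turn":[[0,0,-1.8],[0,0,-1.8],[0,0,-1.8],[0,0,-1.8],[0,0,-1.8],[0,0,-1.8],[0,0,-1.8],[0,0,-1.8],[0,0,-1.8]],"grip":[6,6,6,6,6,6,6,6,6]}'
python3 - <<'E'
from h import *
im,h,c,o=shot("wrist","w8");print(o["position"],o["orientation"])
H,S,V=[h[...,i] for i in range(3)]
for b in blobs(((H<5)|(H>175))&(S>180)&(V>150),60):print("red",b.mean(0).astype(int),rect(ray(c,b,.031)))
print(go(o,(372,-324.4),23.9,90))
E
```

```text
time: 14.08
position: [0.3679, -0.323, 0.0586]
orientation: [179.8, -0.2, -179.8]
wrist_force: [-1.1, 0.6, 0.5]
opening: 0.641
gripper_force: 0.0
[ 0.36789005 -0.32300547  0.05864982] [ 179.80374057   -0.23055739 -179.84774082]
red [259 213] (array([ 356.4, -324.9]), array([13.8, 10.4]), -89.9)
(array([-0.42, -0.15,  3.47]), array([ 0.04, -0.05,  0.03]))
```

```bash
python3 -m creep '{"translation":[[-0.5,-0.15,1.5],[-0.5,-0.15,3],[-0.5,-0.15,3.4],[-0.5,-0.15,3.4],[-0.5,-0.15,3.4],[-0.5,-0.15,3.4],[-0.5,-0.15,3.4],[-0.5,-0.15,3.4]],"turn":[[0,0,0],[0,0,0],[0,0,0],[0,0,0],[0,0,0],[0,0,0],[0,0,0],[0,0,0]],"grip":[6,6,6,6,2.5,2.5,2.5,2.5]}'; python3 -m creep '{"translation":[[0,0,-1],[0,0,-4],[0,0,-9],[0,0,-10],[0,0,-10]],"turn":[[0,0,0],[0,0,0],[0,0,0],[0,0,0],[0,0,0]],"grip":[2.5,2.5,2.5,2.5,2.5]}'
python3 - <<'E'
from h import *
im,h,c,o=shot("wrist","w9");print(o["position"],o["orientation"])
A=Ro.from_euler("xyz",o["orientation"],degrees=True)
H,S,V=[h[...,i] for i in range(3)]
for b in blobs(((H<5)|(H>175))&(S>180)&(V>150),60):
  r=rect(ray(c,b,o["position"][2]+.007));print("red",b.mean(0).astype(int),r,A.inv().apply(np.r_[r[0],0]-o["position"]*1000))
print(go(o,(533.5,-382.1),90,84.8))
E
```

```text
time: 15.12
position: [0.3746, -0.3258, 0.0269]
orientation: [-180.0, 0.0, -179.8]
wrist_force: [-0.3, 0.5, 2.0]
opening: 0.339
gripper_force: 30.0
time: 15.75
position: [0.3747, -0.326, 0.1273]
orientation: [-179.9, 0.1, -179.8]
wrist_force: [0.0, 1.0, -1.3]
opening: 0.338
gripper_force: 30.0
[ 0.37473248 -0.32599298  0.12729826] [-1.79946974e+02  6.51907160e-02 -1.79845549e+02]
red [262 220] (array([ 355.1, -326. ]), array([13.7,  9.8]), -89.8) [ 19.77725386   0.16369007 127.27573929]
(array([-15.86,  -5.65,   3.75]), array([-0.01,  0.01,  1.07]))
```

```bash
python3 -m creep '{"translation":[[-16.1,-5.65,0],[-16.1,-5.65,0],[-16.1,-5.65,0],[-16.1,-5.65,2],[-16.1,-5.65,5],[-16.1,-5.65,5],[-16.1,-5.65,5]],"turn":[[0,0,1.07],[0,0,1.07],[0,0,1.07],[0,0,1.07],[0,0,1.07],[0,0,1.07],[0,0,1.07]],"grip":[2.5,2.5,2.5,2.5,2.5,2.5,2.5]}'
python3 - <<'E'
from h import *
im,h,c,o=shot("wrist","w10");print(o["position"],o["orientation"],o["wrist_force"])
H,S,V=[h[...,i] for i in range(3)]
print(go(o,(535.8,-382.4),37.9,84.8))
cv2.imwrite("pics/c10.png",cv2.resize(im[120:330,160:360,::-1],None,fx=2.8,fy=2.8))
E
```

```text
time: 16.68
position: [0.5355, -0.3818, 0.0763]
orientation: [180.0, -0.0, 174.8]
wrist_force: [0.2, -0.3, -0.9]
opening: 0.34
gripper_force: 30.0
[ 0.53551341 -0.38180636  0.07632344] [ 1.79979353e+02 -4.68030165e-02  1.74805856e+02] [ 0.15461488 -0.25321063 -0.90743112]
(array([-0.04, -0.06,  3.84]), array([ 0.  , -0.01,  0.  ]))
```

View pics/c10.png

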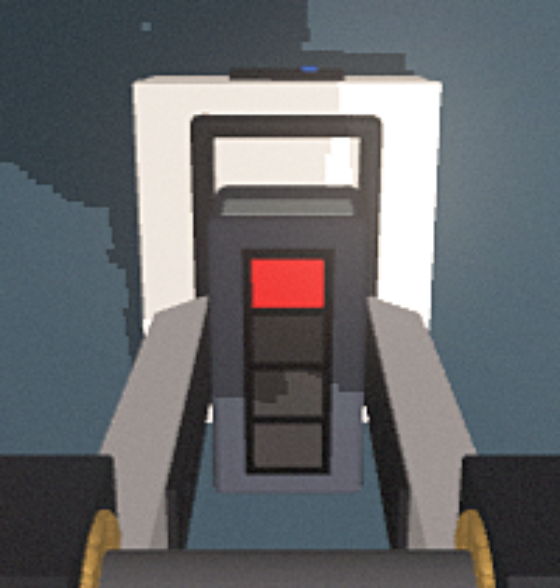

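The pack and bay centrelines coincide (u≈286 in the crop), and x matches the two earlier measurements, so I'll insert.

```bash
python3 - <<'E'
from h import *
o=telemetry.get_obs();c=cam("wrist",o);A=Ro.from_euler("xyz",o["orientation"],degrees=True)
print((A.inv().apply(ray(c,[(262,120+116/2.8)],.021)-o["position"])*1000).round(1))
E
python3 -m creep '{"translation":[[0,-0.05,1],[0,-0.05,2],[0,-0.05,2.8],[0,-0.05,3.3],[0,-0.05,3.6],[0,-0.05,3.75],[0,-0.05,3.75]],"turn":[[0,0,0],[0,0,0],[0,0,0],[0,0,0],[0,0,0],[0,0,0],[0,0,0]],"grip":[2.5,2.5,2.5,2.5,2.5,2.5,2.5]}'
```

```text
[[40.9 -0.3 56.1]]
time: 17.6
position: [0.5357, -0.3824, 0.0392]
orientation: [-180.0, 0.0, 174.8]
wrist_force: [0.1, 0.4, -1.1]
opening: 0.336
gripper_force: 30.0
```

```bash
python3 -m creep '{"translation":[[0,0,0.06],[0,0,0.12],[0,0,0.12],[0,0,0.12],[0,0,0.12],[0,0,0.12],[0,0,-1],[0,0,-4],[0,0,-9],[0,0,-10]],"turn":[[0,0,0],[0,0,0],[0,0,0],[0,0,0],[0,0,0],[0,0,0],[0,0,0],[0,0,0],[0,0,0],[0,0,0]],"grip":[2.5,2.5,2.5,6,6,6,6,6,6,6]}'
python3 - <<'E'
from h import *
im,h,c,o=shot("wrist","w11");print(o["position"],o["orientation"])
H,S,V=[h[...,i] for i in range(3)]
for b in blobs(((H<5)|(H>175))&(S>180)&(V>150),60):print("red",b.mean(0).astype(int),rect(ray(c,b,.042)))
for b in blobs((V<110)&(S<120),800):print("dark",b.mean(0).astype(int),rect(ray(c,b,.021)))
print(go(o,(585,-224),150,101))
E
```

```text
time: 18.85
position: [0.5378, -0.3839, 0.1437]
orientation: [-179.8, 0.4, 174.8]
wrist_force: [0.0, -0.4, 0.5]
opening: 0.638
gripper_force: 0.0
[ 0.53782744 -0.38393106  0.1437041 ] [-179.7937436     0.37031356  174.80262608]
dark [264 184] (array([ 533.7, -382.3]), array([78.7, 48.6]), -5.2)
dark [353 222] (array([ 572.8, -397.2]), array([572.5, 392.4]), 85.1)
dark [202 128] (array([ 502.4, -428. ]), array([275.5, 165. ]), 0.2)
(array([-3.25, 16.35, -0.67]), array([-0.05,  0.07, -3.24]))
```

```bash
python3 -m creep '{"translation":[[-3.3,16.4,-0.7],[-3.3,16.4,-0.7],[-3.3,16.4,-0.7],[-3.3,16.4,-0.7],[-3.3,16.4,-0.7],[-3.3,16.4,-0.7]],"turn":[[0,0,-3.2],[0,0,-3.2],[0,0,-3.2],[0,0,-3.2],[0,0,-3.2],[0,0,-3.2]],"grip":[9.4,9.4,9.4,9.4,9.4,9.4]}'
python3 - <<'E'
from h import *
im,h,c,o=shot("wrist","w12");print(o["position"],o["orientation"])
H,S,V=[h[...,i] for i in range(3)]
for b in blobs((H>8)&(H<22)&(S>150)&(V>120),60):print("or",b.mean(0).astype(int),rect(ray(c,b,.027)))
for b in blobs((S<40)&(V>100)&(V<240),1500):print("grey",b.mean(0).astype(int),rect(ray(c,b,.027)))
a=cv2.imread("pics/w11.png")[80:300,150:380]
cv2.imwrite("pics/c12.png",np.hstack([cv2.resize(a,(400,384)),im[:,112:512,::-1]]))
E
```

```text
time: 19.65
position: [0.5823, -0.2241, 0.1457]
orientation: [-180.0, -0.1, -169.4]
wrist_force: [0.3, -0.7, 0.1]
opening: 1.003
gripper_force: 0.0
[ 0.58230499 -0.22409684  0.14568685] [-1.79964227e+02 -8.16560831e-02 -1.69354085e+02]
or [259 361] (array([ 781.9, -191.8]), array([100.5,  45.5]), -79.3)
or [503 274] (array([619.5,  31.9]), array([21.6, 20.1]), 10.7)
or [258 228] (array([ 618.5, -221.4]), array([32.9, 19.8]), -77.4)
or [400 233] (array([599.6, -84.7]), array([52.2, 36.5]), 71.4)
or [493  31] (array([413.2, -67.3]), array([37.5, 36.5]), -67.1)
grey [261 337] (array([ 743.9, -193.8]), array([427.7,  27.3]), -79.3)
grey [455 263] (array([619.4, -19. ]), array([86.3, 35.8]), 81.3)
grey [384 276] (array([650.8, -91.2]), array([141.8,  39.6]), 50.8)
grey [140 276] (array([ 694.6, -323. ]), array([142. ,  39.9]), -29.5)
grey [258 223] (array([ 615.5, -222.1]), array([97.5, 61.9]), 12.1)
grey [471 185] (array([513.6, -13.6]), array([170.2, 117.1]), -8.8)
```

View pics/c12.png

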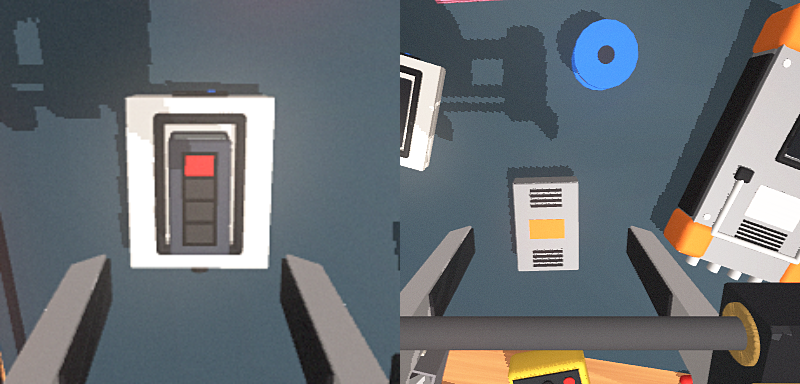

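The left crop shows the flat pack (red, one segment) seated within its bead in the charger. The right shows the cover at about (546,225) in the collage, which measures (618.3,-221.5) mm, yaw 12°. The spool and scope are clear of it.

Run:
```python
from h import *
print(go(telemetry.get_obs(),(618.3,-221.5),18,102))
```

```text
(array([-3.58, -0.41, 12.77]), array([-0.01, -0.01, -0.27]))
```

```bash
python3 -m creep '{"translation":[[-3.6,-0.4,3],[-3.6,-0.4,7],[-3.6,-0.4,10],[-3.6,-0.4,10],[-3.6,-0.4,10]],"turn":[[0,0,-0.27],[0,0,-0.27],[0,0,-0.27],[0,0,-0.27],[0,0,-0.27]],"grip":[9.4,9.4,9.4,9.4,9.4]}'
python3 - <<'E'
from h import *
im,h,c,o=shot("wrist","w13");print(o["position"],o["orientation"])
H,S,V=[h[...,i] for i in range(3)]
for b in blobs((H>8)&(H<22)&(S>150)&(V>120),60):print("or",b.mean(0).astype(int),rect(ray(c,b,.027)))
print(go(o,(618.3,-221.5),18,102))
E
```

```text
time: 20.32
position: [0.62, -0.2202, 0.0472]
orientation: [-179.9, 0.1, -167.9]
wrist_force: [-0.0, -0.7, 0.1]
opening: 0.999
gripper_force: 0.0
[ 0.62001914 -0.22022865  0.0471987 ] [-1.79944235e+02  7.16881198e-02 -1.67905187e+02]
or [477 248] (array([599.6, -84.3]), array([60.2, 36.5]), 76.4)
(array([ 0.2 , -0.09,  2.92]), array([-0.01,  0.01,  0.02]))
```

```bash
python3 -m creep '{"translation":[[0.1,-0.1,1.5],[0.1,-0.1,2.6],[0.1,-0.1,2.9],[0.1,-0.1,2.9],[0.1,-0.1,2.9],[0.1,-0.1,2.9],[0.1,-0.1,2.9],[0.1,-0.1,2.9]],"turn":[[0,0,0],[0,0,0],[0,0,0],[0,0,0],[0,0,0],[0,0,0],[0,0,0],[0,0,0]],"grip":[9.4,9.4,9.4,9.4,5.4,5.4,5.4,5.4]}'; python3 -m creep '{"translation":[[0,0,-1],[0,0,-4],[0,0,-9],[0,0,-13],[0,0,-13]],"turn":[[0,0,0],[0,0,0],[0,0,0],[0,0,0],[0,0,0]],"grip":[5.4,5.4,5.4,5.4,5.4]}'
python3 - <<'E'
from h import *
im,h,c,o=shot("wrist","w14");print(o["position"],o["orientation"])
print(go(o,(476.9,-9.4),140,81))
cv2.imwrite("pics/c14.png",cv2.resize(im[120:330,140:390,::-1],None,fx=2.8,fy=2.8))
E
```

```text
time: 21.38
position: [0.6188, -0.2204, 0.0173]
orientation: [-180.0, 0.0, -167.8]
wrist_force: [0.2, -0.6, -0.2]
opening: 0.655
gripper_force: 30.0
time: 22.0
position: [0.6213, -0.2212, 0.1517]
orientation: [-179.8, 0.4, -167.8]
wrist_force: [0.1, -0.5, 0.1]
opening: 0.66
gripper_force: 30.0
[ 0.62130803 -0.22124309  0.1516547 ] [-179.77319384    0.39422006 -167.84810233]
(array([ 9.67, 23.75,  1.  ]), array([-0.03,  0.09,  4.23]))
```

View pics/c14.png

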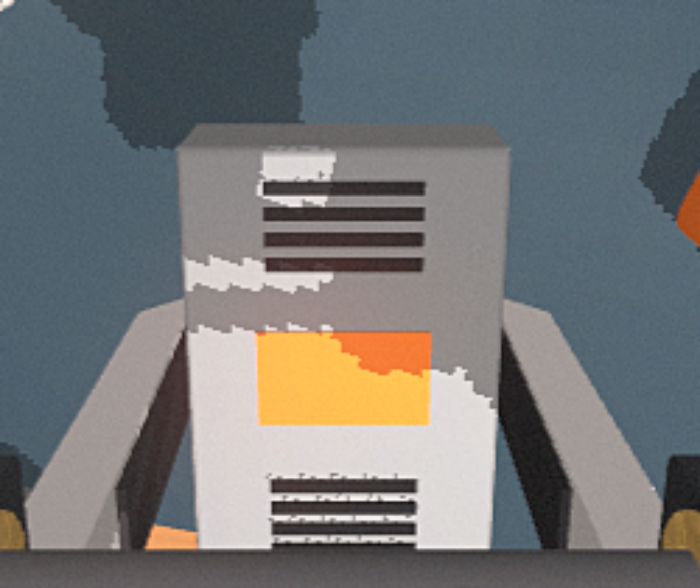

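Run:
```python
from h import *
o=telemetry.get_obs();c=cam("wrist",o);A=Ro.from_euler("xyz",o["orientation"],degrees=True)
u=lambda a,b:(a/2.8+140,b/2.8+120)
P=ray(c,[u(343,148),u(343,333),u(343,425),u(182,160),u(507,160)],o["position"][2]+.0097)
print((A.inv().apply(P-o["position"])*1000).round(1))
```

```text
[[ 46.7   0.   -9.8]
 [ 10.1   0.1  -9.7]
 [-10.    0.1  -9.7]
 [ 44.5 -29.5  -9.8]
 [ 44.5  30.1  -9.9]]
```

The cover is held centred: patch symmetric about the TCP, near edge 46.7 mm, no twist visible. Carry it over the bay.

```bash
python3 -m creep '{"translation":[[9.7,23.8,0],[9.7,23.8,0],[9.7,23.8,0],[9.7,23.8,0],[9.7,23.8,0],[9.7,23.8,1],[9.7,23.8,4],[9.7,23.8,4],[9.7,23.8,4]],"turn":[[0,0,4.2],[0,0,4.2],[0,0,4.2],[0,0,4.2],[0,0,4.2],[0,0,4.2],[0,0,4.2],[0,0,4.2],[0,0,4.2]],"grip":[5.4,5.4,5.4,5.4,5.4,5.4,5.4,5.4,5.4]}'
python3 - <<'E'
from h import *
im,h,c,o=shot("wrist","w15");print(o["position"],o["orientation"],o["opening"])
print(go(o,(477.1,-9.4),59.3,81.1))
cv2.imwrite("pics/c15.png",cv2.resize(im[90:340,120:400,::-1],None,fx=2.4,fy=2.4))
E
```

```text
time: 23.18
position: [0.4743, -0.0093, 0.107]
orientation: [-180.0, -0.0, 171.0]
wrist_force: [0.5, 0.5, 0.1]
opening: 0.657
gripper_force: 30.0
[ 0.47425449 -0.00932515  0.10703961] [-1.79971089e+02 -9.66811777e-03  1.71049745e+02] 0.6569955473711413
(array([-0.28,  0.04,  4.77]), array([-0.01, -0.  , -0.01]))
```

View pics/c15.png

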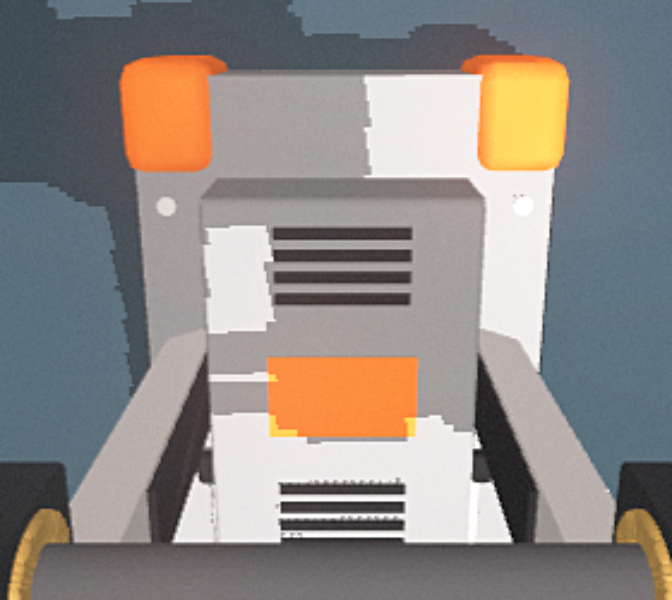

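```bash
python3 -m creep '{"translation":[[-0.28,0.04,0],[-0.28,0.04,1],[-0.28,0.04,2],[-0.28,0.04,3],[-0.28,0.04,3.7],[-0.28,0.04,4.2],[-0.28,0.04,4.5],[-0.28,0.04,4.65],[-0.28,0.04,4.65]],"turn":[[0,0,0],[0,0,0],[0,0,0],[0,0,0],[0,0,0],[0,0,0],[0,0,0],[0,0,0],[0,0,0]],"grip":[5.4,5.4,5.4,5.4,5.4,5.4,5.4,5.4,5.4]}'
```

```text
time: 24.35
position: [0.4767, -0.0082, 0.0607]
orientation: [180.0, 0.0, 171.2]
wrist_force: [1.0, 0.3, -0.7]
opening: 0.656
gripper_force: 30.0
```

Lower edge about 1.4 mm above the back face, no contact force. Set down, release and rise.

```bash
python3 -m creep '{"translation":[[0,0,0.05],[0,0,0.1],[0,0,0.14],[0,0,0.14],[0,0,0.14]],"turn":[[0,0,0],[0,0,0],[0,0,0],[0,0,0],[0,0,0]],"grip":[5.4,5.4,5.4,5.4,5.4]}';  python3 -m creep '{"translation":[[0,0,0],[0,0,0],[0,0,0],[0,0,0],[0,0,-1],[0,0,-4],[0,0,-9],[0,0,-14],[0,0,-14],[0,0,-14]],"turn":[[0,0,0],[0,0,0],[0,0,0],[0,0,0],[0,0,0],[0,0,0],[0,0,0],[0,0,0],[0,0,0],[0,0,0]],"grip":[9.4,9.4,9.4,9.4,9.4,9.4,9.4,9.4,9.4,9.4]}'
python3 - <<'E'
from h import *
im,h,c,o=shot("wrist","w16");print(o["position"])
s=eyes.read_camera("side")[:,:,::-1]
cv2.imwrite("pics/c16.png",np.hstack([cv2.resize(im[60:330,130:400,::-1],(400,400)),cv2.resize(s[180:380,200:400],(400,400))]))
E
```

```text
time: 24.98
position: [0.4766, -0.0082, 0.0593]
orientation: [180.0, 0.0, 171.2]
wrist_force: [0.1, -0.1, -0.1]
opening: 0.655
gripper_force: 30.0
time: 26.22
position: [0.4762, -0.0081, 0.1994]
orientation: [180.0, 0.0, 171.2]
wrist_force: [-0.4, 0.7, -0.4]
opening: 0.998
gripper_force: 0.0
[ 0.47619758 -0.0081126   0.19940478]
```

View pics/c16.png

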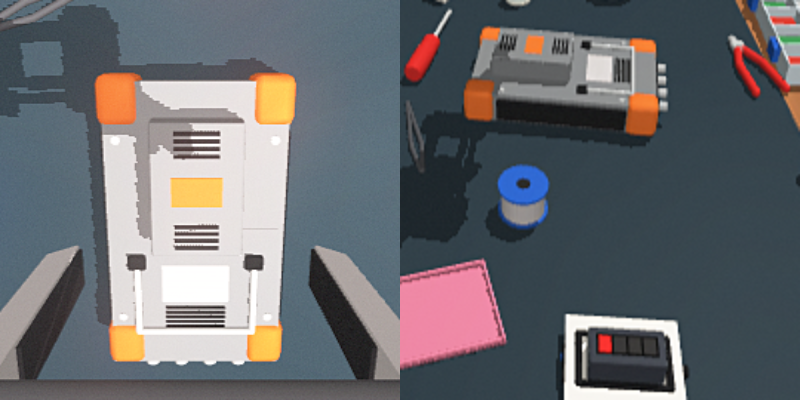

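The cover sits square over the bay, the tray is empty, and the flat pack is in the charger (red at (604,344) in the collage). I'll do one numeric check of the cover height, then hand in.

Run:
```python
from h import *
o=telemetry.get_obs();c=cam("wrist",o)
im=cv2.imread("pics/w16.png")[:,:,::-1];h=cv2.cvtColor(im,cv2.COLOR_RGB2HSV).astype(int)
H,S,V=[h[...,i] for i in range(3)]
sd=eyes.read_camera("side");hs=cv2.cvtColor(sd,cv2.COLOR_RGB2HSV).astype(int)
a=[b for b in blobs((H>8)&(H<26)&(S>100)&(V>120),60) if abs(b.mean(0)-[262,190]).max()<40]
q=[b for b in blobs((hs[...,0]>5)&(hs[...,0]<22)&(hs[...,1]>150)&(hs[...,2]>100),15) if abs(b.mean(0)-[267,202]).max()<8]
for z in (.065,.069,.073):
  print(z,[rect(ray(c,b,z)) for b in a],[rect(ray(cam("side"),b,z)) for b in q])
```

```text
0.065 [(array([476.1,  -8.7]), array([33.8, 19.4]), 81.2)] [(array([477.8,  -0.5]), array([33.6, 19.7]), 81.3)]
0.069 [(array([475. ,  -8.5]), array([33.3, 19.2]), 81.2)] [(array([477.5,  -5.9]), array([33.3, 19.6]), 81.3)]
0.073 [(array([474. ,  -8.3]), array([32.9, 18.9]), 81.2)] [(array([477.1, -11.4]), array([33.1, 19.4]), 81.3)]
```

Both views put the patch at about 69 to 71 mm against 69 expected. The cover also came down to 59.3 mm with no contact force, which it could not have done had it been resting on the bead. Handing in.

```bash
python3 -c "
from station import order
print(order.finish_job())"
```

```text
the job is handed in; nothing more can be done
None
```

The job is handed in at about 26 s: the full pack is in the oscilloscope, the flat pack is in the charger the full one came from, and the cover is fitted over the bay.

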